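Show an X-ray cassette to the inspection camera

TASK

Draw the X-ray cassette with the orange top up out of its slotted rack and finish holding it in the air in front of the inspection camera on the blue stand: upright, white window towards the lens and square to it, its middle level with the lens and straight ahead of it, 15 cm from the glass. Keep holding it still there when you finish; do not touch the camera or its stand, and leave the other cassettes and everything else on the table where they are.

Things in the scene. Friction and masses are not known exactly. Their poses are not given: they have to be found in the camera images.
- cassette_orange: Flat black X-ray cassette, top 28 mm bright orange; 110 mm wide (own x), 10 mm thick (own y), 130 mm tall (own z); origin at the centre of its underside. White window on its +y face; black back with two metal catches. About 0.25 kg. Stands upright in any one of the rack's slots, underside 12 mm and top edge 142 mm above the table; the +y face looks towards the camera stand's side.
- orange_centre (a point): The middle of the orange cassette, 65 mm above its underside, in mid-thickness; axes as the cassette's.
- rack: White slotted rack, fixed, 140 (own x) by 200 (own y) by 62 mm high; origin at the centre of its underside. Three slots along own x at own y = -65, 0, +65 mm: floor 12 mm above the table, 13 mm wide, 118 mm long, 50 mm deep. The 6 mm guides stand only at the ends of each slot; a cassette must rise over 50 mm to come clear.
- lens (a point): Middle of the front glass of the inspection camera's lens (black barrel, white ring 58 mm across), 170 to 230 mm above the table, varies; it looks level along this frame's own -y; z is up. The white camera body behind it is 66 mm wide and 60 mm high.
- stand: Blue base plate (150 by 130 by 14 mm), fixed to the table, with a steel column 346 mm high that carries the camera; origin at the centre of the underside below the camera, axes as the lens's; the lens glass lies at own x = 0, y = -97 mm, the column at y = +45 mm.
- cassette_blue: Like the orange cassette but with a blue top, 110 mm wide (own x), 10 mm thick (own y), 130 mm tall (own z); origin at the centre of its underside; stands in another slot.
- cassette_grey: Like the orange cassette but with a grey top, 110 mm wide (own x), 10 mm thick (own y), 130 mm tall (own z); origin at the centre of its underside; stands in another slot.
- perch: Wooden bird perch: base 130 by 170 by 22 mm, round branch along y at about 95 mm height (top at 110 mm); origin at the centre of its underside. Bystander.
- bowl: Metal bowl, 130 mm across, 50 mm high; origin at the centre of its underside. Bystander.
- disinfectant: Blue plastic bottle, 68 mm across, 160 mm tall; origin at the centre of its underside. Bystander.
- swab_jar: Glass jar with steel lid, 72 mm across, 90 mm tall; origin at the centre of its underside. Bystander.
- torch: Small black torch, 130 mm long, 26 mm thick, lying along own y on the table in front of the robot; origin under the middle of its 105 mm handle. Bystander.

How it is judged:
On the way:
1. the orange cassette is drawn up clear of the rack by the gripper (height (world z) of cassette_orange above 0.068 m and contact force between the fingers and cassette_orange above 1 N and contact force between cassette_orange and rack below 0.2 N), for 0.1 s.
At the end, for the whole second after the job is handed in: Held at rest, touched by nothing but the gripper: middle within 15 mm of the lens axis sideways and in height, 125 to 175 mm ahead of the glass, white window to the lens, square and upright within 0.12 rad, underside over 80 mm up; all else within 15 mm of where it was (contact force between the fingers and cassette_orange above 1 N and height (world z) of cassette_orange above 0.08 m and x of orange_centre in the frame of lens between -0.015 and 0.015 m and z of orange_centre in the frame of lens between -0.015 and 0.015 m and y of orange_centre in the frame of lens between -0.175 and -0.125 m and angle between the y axis of cassette_orange and the y axis of lens, either way round below 0.12 rad and angle between cassette_orange's own z axis and vertical below 0.12 rad and y of lens in the frame of cassette_orange above 0.1 m and linear speed of cassette_orange below 0.02 m/s and angular speed of cassette_orange below 0.15 rad/s and contact force between cassette_orange and rack below 0.2 N and contact force between cassette_orange and stand below 0.2 N and contact force between cassette_orange and cassette_blue below 0.2 N and contact force between cassette_orange and cassette_grey below 0.2 N and contact force between cassette_orange and perch below 0.2 N and contact force between cassette_orange and bowl below 0.2 N and contact force between cassette_orange and disinfectant below 0.2 N and contact force between cassette_orange and swab_jar below 0.2 N and contact force between cassette_orange and torch below 0.2 N and distance of each of cassette_blue, cassette_grey, perch, bowl, disinfectant, swab_jar, torch from where it was at the start of the episode below 0.015 m); the arm keeps its last pose, push and grip.
It fails at once if the camera or its stand is touched (over 2 N) (contact force between stand and anything else above 2 N).
It fails at once if another cassette or a bystander is displaced by more than 20 mm (distance of any of cassette_blue, cassette_grey, perch, bowl, disinfectant, swab_jar, torch from where it was at the start of the episode above 0.02 m).
It also fails if it takes over 40 s, if anything falls off the work surface, if the arm or the gripper's body presses on something with over 40 N, if the wrist force passes 120 N, or if a joint passes its speed limit or range.

ROBOT

A 6-joint arm with a two-finger parallel gripper is mounted at the origin on the work surface. World frame = base frame: x ahead of the robot, y to its left, z up, the work surface at z = 0. Lengths are in m, angles in rad, forces in N, time in s.
With the tool pointing down it reaches from about 0.275 to 0.875 m from the base axis. Payload 12.5 kg.
Tool frame: the origin (TCP) lies on the centre line of the jaws, within the pads' length; the fingertips stand r.finger_overhang ahead of it and the grasp point (between the pads) lies 3 mm ahead of it (r.finger_overhang is the distance from the TCP to the fingertips, in m); z points along the fingers, y is the direction in which the jaws open and shut (so a half turn about z gives the same grasp; the last joint's range is limited). The gripper opens to 85 mm and grips with 20 to 120 N. Pads are 22 mm wide; open, the fingers measure 114 mm over their backs; the gripper's body (76 mm by 85 mm) begins 54 mm behind the grasp point. The pads swing forward as they close: fully open they stand 13 mm farther back than shut.
Start: joints at [1.241, 0.351, 1.652, -0, 1.139, -0.085], TCP at [0.133, 0.534, 0.253] pointing down, gripper open.
Joint ranges: [-2.75, 2.75], [-0.79, 2.1], [0.01, 2.65], [-1.57, 4.71], [0.07, 3.14], [-2.87, 2.87]. Speed limits (rad/s): [2.22, 2.22, 2.79, 3.14, 3.14, 3.14].

INTERFACE

Orientations are given as a unit quaternion [x, y, z, w].
In Python, from cell import r, optics gives the robot as it stands. The module is installed in compiled form; this text tells all that it offers. Calls block until the motion is done:
- r.move_to(position, orientation): joint-space move of the TCP to a pose.
- r.move_linear(position, rot=None, vel=0.15): straight line of the TCP; rot=None keeps the orientation; vel is the mean speed in m/s.
- r.set_joints(angles): joint-space move.
- r.set_gripper(opening, squeeze=None): opening from 0.0 (shut) to 1.0 (fully open); squeeze is the grip in N (None keeps the last); returns when the fingers have stopped.
- r.sleep(seconds).
- r.inverse_kinematics(position, orientation): joint angles nearest the present ones, or None.
- optics.get_image(name): name is "side" or "top" or "wrist"; returns a dict with "pixels" (420x560x3 uint8, red, green, blue), "depth" (420x560 float32, m along the optical axis (not along the pixel's ray), 0 where there is no reading), "fx", "fy", "cx", "cy" (pixels), "D" ([k1, k2, p1, p2, k3] as OpenCV has them; the pictures are not rectified), "camera_from_world" (4x4, takes a point from world to camera coordinates); the wrist camera has in their place "mount" (4x4, takes a point from camera to tool coordinates, whose origin is the TCP and whose axes are the flange's). Camera axes: x right, y down, z forward; pixel columns grow to the right and rows downward; lengths in m; the calibration is good to about 2 mm. A picture is of the moment at which its call begins: read the wrist's pose just before it.
A pose or a line that the arm cannot do raises r.PlanningError and nothing moves.
- r.hand_in(): hands the job in, once; it reports no verdict.
Readings, each from a call of its own:
- r.current_t(): time.
- r.current_q(): joint angles.
- r.current_qvel(): joint speeds.
- r.current_effort(): joint torques, N m.
- r.current_tool_pos(): TCP position.
- r.current_ee_rot(): TCP orientation.
- r.current_contact_force(): force on the tool from outside, world axes, zero at the start.
- r.current_torque(): the same for the moment, N m.
- r.current_opening(): opening from 0.0 (shut) to 1.0 (fully open).
Only numpy, scipy, OpenCV 4.12 (cv2) and the standard library are available. Lean on these libraries where they do the work, as an engineer would, in place of code of your own. Each camera call takes 0.05 s, during which the arm holds its last target.

## Working session

There is one attempt and no reset: what is moved stays moved. The work goes in short steps, each a Python script; the robot and the scene stay as the last script left them, time stands still between calls to the robot, and variables do not carry over. Pictures are saved under pics/ and viewed, and the job is handed in when it is done.

```bash
mkdir -p pics
cat > h.py <<'E'
from cell import r, optics
import numpy as np, cv2
from scipy.spatial.transform import Rotation as R
def grab(n):
    p=np.array(r.current_tool_pos());q=np.array(r.current_ee_rot())
    d=optics.get_image(n)
    if n=="wrist":
        T=np.eye(4);T[:3,:3]=R.from_quat(q).as_matrix();T[:3,3]=p
        d["w"]=T@np.array(d["mount"])
    else: d["w"]=np.linalg.inv(np.array(d["camera_from_world"]))
    d["K"]=np.array([[d["fx"],0,d["cx"]],[0,d["fy"],d["cy"]],[0,0,1]])
    return d
def save(d,f): cv2.imwrite(f"pics/{f}.png",d["pixels"][:,:,::-1])
def cloud(d):
    h,w=d["depth"].shape
    u,v=np.meshgrid(np.arange(w),np.arange(h))
    uv=np.stack([u,v],-1).reshape(-1,1,2).astype(float)
    n=cv2.undistortPoints(uv,d["K"],np.array(d["D"],float)).reshape(h,w,2)
    z=d["depth"][...,None].astype(float)
    P=np.concatenate([n*z,z],-1)
    W=P@d["w"][:3,:3].T+d["w"][:3,3]
    W[d["depth"]==0]=np.nan
    return W
E
python3 - <<'E'
from h import *
import pickle
for n in ["side","top","wrist"]:
    d=grab(n);save(d,n+"0");pickle.dump(d,open(n+"0.pkl","wb"));print(n,d["w"][:3].round(3).tolist(),d["D"],d["fx"])
print(r.current_t(),r.finger_overhang,r.current_ee_rot())
E
```

```text
side [[0.935, -0.256, 0.245, 0.314], [-0.354, -0.697, 0.624, -0.585], [0.011, -0.67, -0.742, 0.941]] [0.0148483 0.        0.        0.        0.       ] 408.87979651618895
top [[0.005, -0.987, 0.158, 0.372], [-1.0, -0.008, -0.021, 0.089], [0.022, -0.158, -0.987, 1.359]] [0.01718303 0.         0.         0.         0.        ] 483.74695524732505
wrist [[0.241, 0.919, 0.311, 0.053], [0.97, -0.228, -0.078, 0.552], [-0.001, 0.321, -0.947, 0.374]] [-0.0477363  0.         0.         0.         0.       ] 299.22695144282784
0.15 0.022 [ 1.22097703e-01  9.92517996e-01 -4.11126190e-04 -9.34088064e-05]
```

View pics/side0.png

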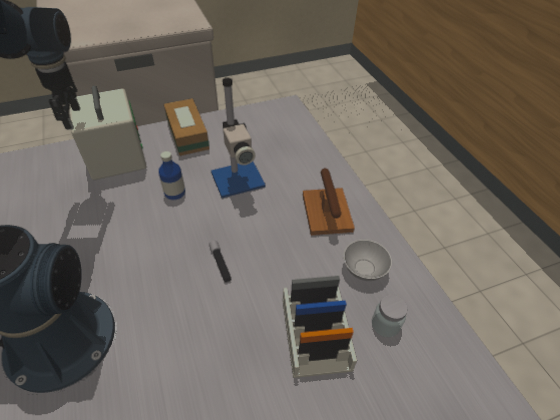

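View pics/top0.png

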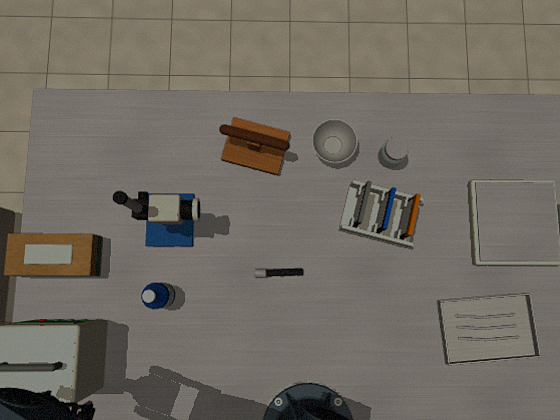

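View pics/wrist0.png

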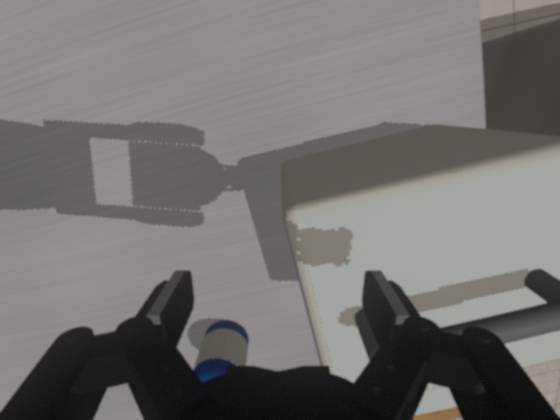

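```bash
cat > m.py <<'E'
from h import *
import pickle
for n in ["top","side"]:
    d=pickle.load(open(n+"0.pkl","rb"));W=cloud(d);hsv=cv2.cvtColor(d["pixels"],cv2.COLOR_RGB2HSV)
    H,S,V=[hsv[...,i].astype(int) for i in range(3)]
    x,y,z=W[...,0],W[...,1],W[...,2]
    rackreg=(x>0.3)&(x<0.85)&(y<0)&(y>-0.45)
    for nm,m in dict(orange=(H<16)&(S>170)&(z>.11)&rackreg,blue=(H>100)&(H<125)&(S>150)&(z>.11)&rackreg,
        anytop=(z>.12)&(z<.16)&rackreg).items():
        P=W[m]
        if len(P)<5: print(n,nm,len(P));continue
        t=P[P[:,2]>np.percentile(P[:,2],95)-.012]
        rect=cv2.minAreaRect(t[:,:2].astype(np.float32)*1000)
        print(n,nm,len(t),np.median(P,0).round(4),"ztop",np.percentile(P[:,2],[5,50,95]).round(4),[np.round(a,1) for a in rect])
    m=(z>.04)&(z<.075)&rackreg&(S<60)&(V>90)
    print(n,"rack",m.sum(),[np.round(a,1) for a in cv2.minAreaRect(W[m][:,:2].astype(np.float32)*1000)])
    # table check
    print("table z",np.nanmedian(z[(x>.3)&(x<.5)&(y>-.1)&(y<.2)]))
    # stand
    sr=(x>0.25)&(x<0.75)&(y>.15)&(y<.62)
    m=sr&(H>100)&(H<125)&(S>150)&(z<.03)&(z>0)
    print(n,"base",m.sum(),np.median(W[m],0).round(4),[np.round(a,1) for a in cv2.minAreaRect(W[m][:,:2].astype(np.float32)*1000)])
    m=sr&(z>.13)&(x>.4)
    P=W[m];print(n,"cam",len(P),P.min(0).round(3),P.max(0).round(3))
    m2=m&(S<70)&(V>110);print("  white",m2.sum(),[np.round(a,1) for a in cv2.minAreaRect(W[m2][:,:2].astype(np.float32)*1000)],np.percentile(W[m2][:,2],[2,50,98]).round(3))
E
python3 m.py
python3 - <<'E'
import cv2
a=cv2.imread('pics/top0.png');b=cv2.imread('pics/side0.png')
cv2.imwrite('pics/topcam.png',cv2.resize(a[160:270,90:230],None,fx=5,fy=5))
cv2.imwrite('pics/sidecam.png',cv2.resize(b[70:200,190:280],None,fx=4.5,fy=4.5))
E
```

```text
top orange 178 [ 0.5602 -0.2648  0.1412] ztop [0.1229 0.1412 0.1455] [array([ 561.3, -266.6]), array([ 12.4, 108.2]), np.float64(75.9)]
top blue 192 [ 0.5748 -0.2018  0.142 ] ztop [0.1276 0.142  0.1463] [array([ 577.7, -203.6]), array([ 11.9, 108.5]), np.float64(76.0)]
top anytop 605 [ 0.5758 -0.2047  0.1415] ztop [0.1239 0.1415 0.1458] [array([ 578.6, -204.3]), array([141.6, 111. ]), np.float64(75.8)]
top rack 861 [array([ 669., -175.]), array([410.5, 239.8]), np.float64(18.9)]
table z 0.00039729694779833125
top base 1122 [0.5195 0.3741 0.0138] [array([518.5, 392.5]), array([241.1, 272.3]), np.float64(57.8)]
top cam 1995 [0.529 0.275 0.161] [0.605 0.43  0.35 ]
  white 765 [array([561.6, 333.1]), array([ 62. , 113.7]), np.float64(0.9)] [0.204 0.213 0.217]
side orange 223 [ 0.5619 -0.27    0.1335] ztop [0.1172 0.1335 0.1427] [array([ 561.2, -265.6]), array([ 12.6, 109.1]), np.float64(76.0)]
side blue 223 [ 0.5781 -0.2034  0.1413] ztop [0.1384 0.1413 0.1434] [array([ 577.1, -202.3]), array([ 12.9, 107.9]), np.float64(75.3)]
side anytop 984 [ 0.5755 -0.2072  0.1392] ztop [0.1219 0.1392 0.1431] [array([ 578.1, -203. ]), array([142.8, 110.4]), np.float64(75.6)]
side rack 1510 [array([ 668.3, -176. ]), array([410.5, 245.9]), np.float64(18.4)]
table z -0.0005840993579614984
side base 634 [0.5722 0.3932 0.0128] [array([560.6, 385.7]), array([121.7, 143.1]), np.float64(89.9)]
side cam 1381 [0.529 0.273 0.154] [0.607 0.438 0.349]
  white 400 [array([563.3, 352.4]), array([155. ,  66.4]), np.float64(89.7)] [0.191 0.212 0.267]
```

View pics/topcam.png

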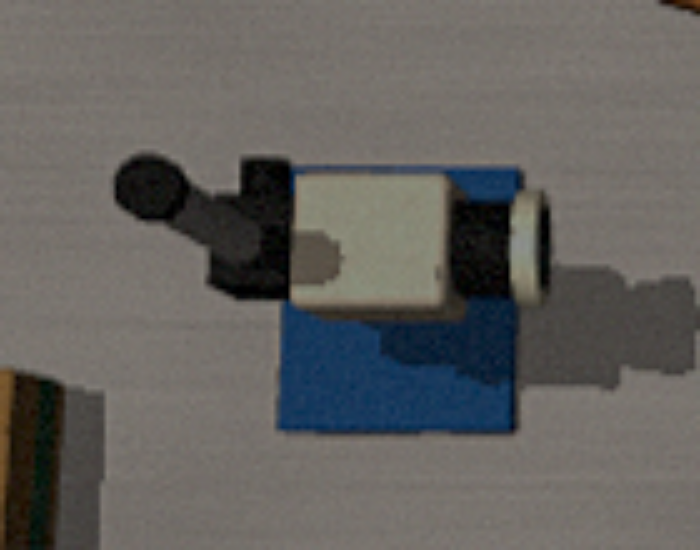

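View pics/sidecam.png

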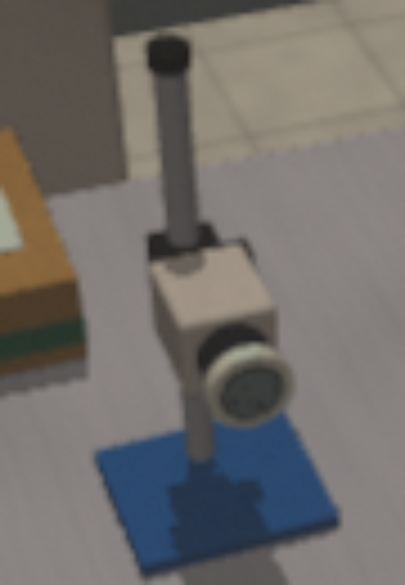

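```bash
cat > m2.py <<'E'
from h import *
import pickle
for n in ["top","side"]:
    d=pickle.load(open(n+"0.pkl","rb"));W=cloud(d)
    x,y,z=W[...,0],W[...,1],W[...,2]
    m=(x>0.5)&(x<0.63)&(y>.26)&(y<.31)&(z>.12)&(z<.25)
    P=W[m];print(n,len(P),P.min(0).round(4),P.max(0).round(4), "y pct",np.percentile(P[:,1],[1,5,25,50,75,95]).round(4))
    # front face points
    f=P[P[:,1]<np.percentile(P[:,1],5)+.006]
    print("  front",len(f),f.min(0).round(4),f.max(0).round(4))
    A=np.c_[f[:,0],f[:,2],np.ones(len(f))];c=np.linalg.lstsq(A,f[:,1],rcond=None)[0];print("  plane y=",c.round(4),"yaw",np.arctan(c[0]))
    # body top
    m=(x>0.5)&(x<0.63)&(y>.305)&(y<.40)&(z>.2)&(z<.27)
    hsv=cv2.cvtColor(d["pixels"],cv2.COLOR_RGB2HSV);m&=(hsv[...,1]<70)&(hsv[...,2]>100)
    P=W[m];zt=np.percentile(P[:,2],[50,90]);print("  body z",zt)
    t=P[P[:,2]>np.percentile(P[:,2],90)-.006];print("  ",[np.round(a,1) for a in cv2.minAreaRect(t[:,:2].astype(np.float32)*1000)],P.min(0).round(3),P.max(0).round(3))
    b=(hsv[...,0]>100)&(hsv[...,0]<125)&(hsv[...,1]>150)&(z<.03)&(x>.45)&(x<.68)&(y>.28)&(y<.5)
    P=W[b];print("  base",[np.round(a,1) for a in cv2.minAreaRect(P[:,:2].astype(np.float32)*1000)],P.min(0).round(3),P.max(0).round(3))
    m=(z>.26)&(z<.34)&(x>.45)&(x<.7)&(y>.3)&(y<.55);print("  column",np.nanmedian(W[m],0),W[m].min(0),W[m].max(0))
E
python3 m2.py
```

```text
top 344 [0.5343 0.2747 0.1648] [0.5896 0.31   0.2166] y pct [0.2752 0.2756 0.2786 0.2876 0.2989 0.3084]
  front 112 [0.5344 0.2747 0.1648] [0.5896 0.2814 0.2166]
  plane y= [-0.0101  0.068   0.2695] yaw -0.010117917200807095
  body z [0.21315038 0.21582351]
   [array([560.9, 354. ]), array([61.8, 71.2]), np.float64(0.2)] [0.53  0.318 0.207] [0.592 0.39  0.22 ]
  base [array([560.5, 382.1]), array([145.1, 129. ]), np.float64(0.7)] [0.488 0.317 0.003] [0.634 0.446 0.022]
  column [0.55648474 0.4087486  0.29737915] [0.54913362 0.40413793 0.26007862] [0.57070638 0.42063733 0.33968749]
side 342 [0.5344 0.2727 0.1538] [0.5923 0.3099 0.2128] y pct [0.2737 0.2749 0.2767 0.2781 0.2815 0.3037]
  front 252 [0.5344 0.2727 0.1538] [0.5915 0.2808 0.2128]
  plane y= [0.006  0.0014 0.2737] yaw 0.0060478935267815085
  body z [0.21203542 0.21389391]
   [array([562.5, 355.3]), array([65.2, 76.9]), np.float64(0.3)] [0.529 0.317 0.202] [0.596 0.4   0.216]
  base [array([560.6, 385.7]), array([121.7, 143.1]), np.float64(89.9)] [0.489 0.325 0.008] [0.632 0.447 0.017]
  column [0.56077193 0.41198727 0.3009947 ] [0.55001899 0.40527343 0.26085576] [0.57413939 0.42183721 0.33964125]
```

```bash
cat >> h.py <<'E'
def down(yaw): # tool y along (−sin,cos) of yaw
    y=np.array([-np.sin(yaw),np.cos(yaw),0]);z=np.array([0,0,-1.]);x=np.cross(y,z)
    return R.from_matrix(np.c_[x,y,z]).as_quat()
E
python3 - <<'E'
from h import *
import pickle
d=pickle.load(open("top0.pkl","rb"));W=cloud(d);x,y,z=W[...,0],W[...,1],W[...,2]
m=(z>.03)&(x>.45)&(y<.26)&(y>-.05);P=W[m];print("perch",P.min(0),P.max(0))
m=(z>.1)&(x>.2)&(x<.45)&(y<.5)&(y>.2);P=W[m];print("bottle",P.min(0),P.max(0))
yaw=-np.radians(14.1)
Q=down(yaw);Q2=down(0)
print(r.inverse_kinematics([.561,-.266,.127],Q),r.inverse_kinematics([.561,-.266,.33],Q),r.inverse_kinematics([.562,.128,.234],Q2),r.inverse_kinematics([.562,.128,.33],Q2))
p=r.current_tool_pos();r.move_linear([p[0],p[1],.36])
r.move_to([.38,.05,.38],down(0))
r.set_gripper(.55)
r.move_to([.545,-.262,.30],Q)
d=grab("wrist");save(d,"wrist1");pickle.dump(d,open("wrist1.pkl","wb"))
print(r.current_t(),r.current_tool_pos(),r.current_opening(),r.current_q())
W=cloud(d);hsv=cv2.cvtColor(d["pixels"],cv2.COLOR_RGB2HSV);H,S,V=[hsv[...,i].astype(int) for i in range(3)]
m=(H<16)&(S>170)&(W[...,2]>.1)&(W[...,2]<.16);P=W[m]
print(len(P),np.percentile(P[:,2],[5,50,95]))
t=P[P[:,2]>np.percentile(P[:,2],95)-.006]
print(cv2.minAreaRect(t[:,:2].astype(np.float32)*1000))
E
```

```text
perch [ 0.72095659 -0.04985538  0.03003863] [0.84224769 0.24080191 0.11909164]
bottle [0.31871957 0.36049975 0.10000248] [0.3863137  0.42431079 0.16472186]
[-5.17722626e-01  6.22375923e-01  1.56011475e+00 -4.44089210e-16
  9.59101980e-01 -1.84242753e+00] [-5.17722626e-01  4.21232737e-01  1.35821374e+00 -4.44089210e-16
  1.36214617e+00 -1.84242753e+00] [ 1.43176000e-01  4.18408867e-01  1.60235487e+00 -4.44089210e-16
  1.12082891e+00 -1.42762033e+00] [ 1.43176000e-01  3.34164066e-01  1.48276339e+00 -4.44089210e-16
  1.32466520e+00 -1.42762033e+00]
4.8417 [ 0.54522703 -0.26087077  0.30086465] 0.5505418093335611 [-5.23358225e-01  4.08671836e-01  1.44701954e+00  2.05307357e-04
  1.28481155e+00 -1.84956059e+00]
19 [0.14288692 0.14361948 0.14480234]
((565.1384887695312, -266.520751953125), (4.027906894683838, 47.75788879394531), 73.97191619873047)
```

```bash
ls pics
```

```text
side0.png
sidecam.png
top0.png
topcam.png
wrist0.png
wrist1.png
```

View pics/wrist1.png

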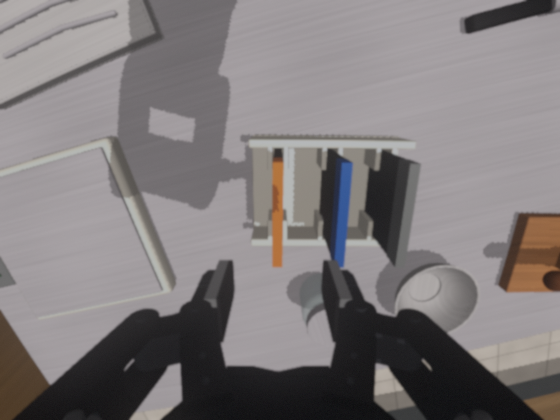

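The wrist view shows the orange top edge centred at about (278, 210), spanning rows 152–267, with blue at (340, 210) and grey at (400, 210). The fingers straddle the orange one. I'll refine its position with looser colour limits.

Run:
```python
from h import *
import pickle
d=pickle.load(open("wrist1.pkl","rb"));W=cloud(d)
hsv=cv2.cvtColor(d["pixels"],cv2.COLOR_RGB2HSV);print(hsv[200,270:288].tolist())
H,S,V=[hsv[...,i].astype(int) for i in range(3)]
m=np.zeros(H.shape,bool);m[145:275,265:295]=True
m&=(H<20)&(S>120)&(W[...,2]>.1)
P=W[m];print(len(P),np.percentile(P[:,2],[5,50,95]))
t=P[P[:,2]>.136]
rc=cv2.minAreaRect(t[:,:2].astype(np.float32)*1000);print(rc)
# by image rect at z=.142
ys,xs=np.nonzero(m);c=cv2.minAreaRect(np.c_[xs,ys].astype(np.float32));print(c)
n=cv2.undistortPoints(cv2.boxPoints(c).reshape(-1,1,2).astype(float),d["K"],np.array(d["D"],float)).reshape(-1,2)
g=np.c_[n,np.ones(4)]@d["w"][:3,:3].T;o=d["w"][:3,3]
X=o+g*((.142-o[2])/g[:,2])[:,None];print(X.round(4),X.mean(0).round(4))
```

```text
[[15, 25, 143], [14, 43, 142], [11, 89, 141], [11, 139, 139], [11, 159, 138], [11, 161, 138], [11, 163, 139], [12, 165, 147], [13, 170, 162], [14, 169, 174], [13, 169, 178], [13, 151, 179], [11, 87, 179], [11, 27, 180], [30, 4, 181], [60, 3, 182], [60, 3, 183], [60, 1, 182]]
989 [0.14182058 0.14317851 0.14426372]
((561.3372802734375, -266.4267578125), (9.945809364318848, 108.42980194091797), 76.07108306884766)
((277.0, 211.5), (107.0, 10.0), 90.0)
[[ 0.5044 -0.257   0.142 ]
 [ 0.5066 -0.248   0.142 ]
 [ 0.6156 -0.2745  0.142 ]
 [ 0.6131 -0.2848  0.142 ]] [ 0.5599 -0.2661  0.142 ]
```

```bash
python3 - <<'E'
from h import *
Q=down(-np.radians(14.0))
r.move_linear([.561,-.2663,.24],rot=Q)
r.move_linear([.561,-.2663,.127],vel=.1)
print(r.current_tool_pos(),np.round(r.current_contact_force(),2))
r.set_gripper(0.0,squeeze=60)
print(r.current_opening(),np.round(r.current_contact_force(),2),np.round(r.current_torque(),2))
r.move_linear([.561,-.2663,.187],vel=.06)
print(r.current_opening(),np.round(r.current_contact_force(),2))
r.move_linear([.561,-.2663,.335],vel=.12)
r.sleep(.2)
print(r.current_t(),r.current_tool_pos(),r.current_opening(),np.round(r.current_contact_force(),2))
for n in ["side","wrist"]: save(grab(n),n+"2")
E
cd pics; python3 -c "
import cv2,numpy as np
a=cv2.imread('side2.png');b=cv2.imread('wrist2.png')
cv2.imwrite('c2.png',np.hstack([cv2.resize(a[200:410,250:450],(400,420)),cv2.resize(b,(400,300),interpolation=3) if 0 else b[:, 100:500]]))"
```

```text
[ 0.56131215 -0.26647726  0.12768845] [-0.69 -0.37 -0.15]
0.10859542698803744 [-0.18  0.32  4.5 ] [0.13 0.05 0.01]
0.11100754524582497 [ 0.04  1.04 -1.4 ]
9.85 [ 0.56093193 -0.26624481  0.33453706] 0.10794942935074923 [ 0.14 -1.08 -2.49]
```

View pics/c2.png

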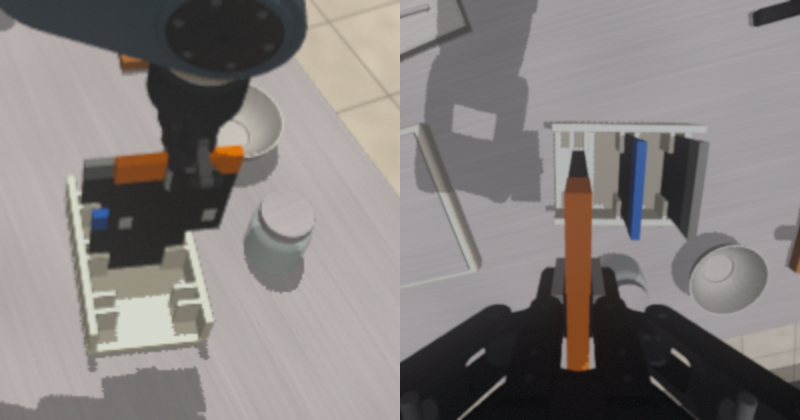

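The cassette is held and clear of the rack; in the side crop the orange top reads at about (180, 165) with the slot below it empty. The wrist view shows blue and grey undisturbed. Next I'll carry it over them to the camera.

Run:
```python
from h import *
import pickle
Q=down(0)
r.move_linear([.562,.0,.335],rot=Q,vel=.15)
r.move_linear([.562,.128,.335],vel=.12)
r.move_linear([.562,.128,.2345],vel=.08)
r.sleep(.4)
print(r.current_t(),r.current_tool_pos(),r.current_opening(),np.round(r.current_contact_force(),2),R.from_quat(r.current_ee_rot()).as_matrix().round(3).tolist())
for n in ["side","top","wrist"]:
    d=grab(n);save(d,n+"3");pickle.dump(d,open(n+"3.pkl","wb"))
    W=cloud(d);hsv=cv2.cvtColor(d["pixels"],cv2.COLOR_RGB2HSV);H,S,V=[hsv[...,i].astype(int) for i in range(3)]
    x,y,z=W[...,0],W[...,1],W[...,2]
    m=(H<20)&(S>120)&(abs(x-.562)<.09)&(abs(y-.128)<.05)&(z>.15)
    P=W[m]; 
    if len(P)>20: print(n,len(P),P.min(0).round(4),P.max(0).round(4),np.percentile(P[:,2],[5,50,95]).round(4))
    if len(P)>20:
        t=P[P[:,2]>np.percentile(P[:,2],90)-.006];print(cv2.minAreaRect(t[:,:2].astype(np.float32)*1000))
    m=(abs(x-.562)<.09)&(y>.08)&(y<.16)&(z>.07)&(z<.2);P=W[m]
    if len(P)>50:
        print("  all",len(P),P.min(0).round(4),P.max(0).round(4))
        f=P[(P[:,1]<np.median(P[:,1])+.004)&(P[:,1]>np.median(P[:,1])-.004)];c=np.linalg.lstsq(np.c_[f[:,0],f[:,2],np.ones(len(f))],f[:,1],rcond=None)[0];print("  face slope x,z",c.round(3),np.median(f,0).round(4))
```

```text
14.9 [0.56201298 0.12799067 0.23457723] 0.10448431249705299 [-1.   -0.11 -0.98] [[-1.0, 0.0, 0.0], [0.0, 1.0, 0.0], [-0.0, 0.0, -1.0]]
side 295 [0.5071 0.0865 0.2207] [0.6173 0.1341 0.2667] [0.2226 0.2386 0.2497]
((562.5616455078125, 110.07272338867188), (109.93060302734375, 47.27519607543945), 0.6125138998031616)
  all 855 [0.5073 0.1185 0.116 ] [0.6175 0.1327 0.2   ]
  face slope x,z [-0.004 -0.002  0.125] [0.5607 0.1227 0.1611]
top 33 [0.5245 0.0834 0.2735] [0.6127 0.1552 0.499 ] [0.3619 0.4948 0.499 ]
((603.8104248046875, 117.90472412109375), (4.725116729736328, 70.8335952758789), 11.776527404785156)
wrist 4861 [0.5076 0.1201 0.2232] [0.593  0.1528 0.2972] [0.2437 0.2502 0.2513]
((550.6139526367188, 136.8611297607422), (32.0905876159668, 85.34030151367188), 87.86343383789062)
  all 294 [0.5079 0.1221 0.1202] [0.5092 0.1322 0.1991]
  face slope x,z [-2.899 -0.     1.6  ] [0.5082 0.1273 0.1706]
```

View pics/side3.png

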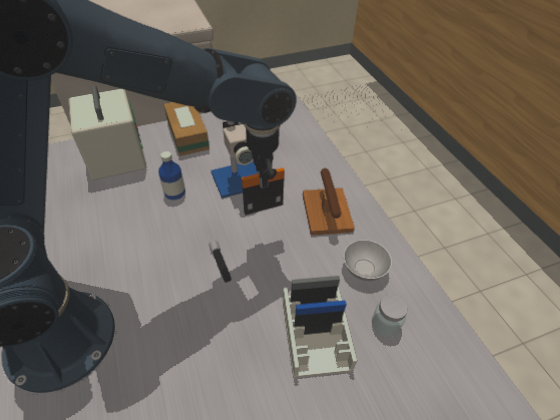

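View pics/top3.png

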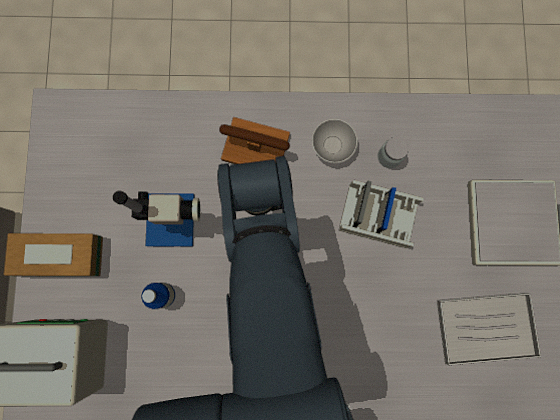

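Run:
```python
from h import *
import pickle
d=pickle.load(open("wrist3.pkl","rb"));W=cloud(d);hsv=cv2.cvtColor(d["pixels"],cv2.COLOR_RGB2HSV)
x,y,z=W[...,0],W[...,1],W[...,2]
m=(hsv[...,0]<20)&(hsv[...,1]>120)&(abs(y-.128)<.006)&(z>.243)&(z<.258)
P=W[m];print(len(P),P[:,0].min(),P[:,0].max(),np.polyfit(P[:,0],P[:,2],1))
d=pickle.load(open("side3.pkl","rb"));W=cloud(d);x,y,z=W[...,0],W[...,1],W[...,2]
m=(abs(x-.562)<.055)&(abs(y-.123)<.006)&(z>.1)&(z<.22)
for a in np.arange(.515,.61,.015):
    k=m&(abs(x-a)<.006);print(round(a,3),z[k].min().round(4),end=' ')
for n in("top","side"):
    a=pickle.load(open(n+"0.pkl","rb"))["pixels"]
    b=pickle.load(open(n+"3.pkl","rb"))["pixels"]
    for nm,c in dict(blue=(100,125)).items():
        for im in(a,b):
            W=cloud(pickle.load(open(n+("0" if im is a else "3")+".pkl","rb")));h=cv2.cvtColor(im,cv2.COLOR_RGB2HSV)
            k=(h[...,0]>100)&(h[...,0]<125)&(h[...,1]>150)&(W[...,2]>.11)&(W[...,2]<.17)&(W[...,1]<-.1)&(W[...,1]>-.3);print(n,W[k].mean(0).round(4))
r.sleep(.3);print(r.current_t(),r.current_tool_pos(),np.abs(r.current_qvel()).max(),r.current_opening())
r.hand_in()
```

```text
4441 0.507589993952638 0.5929576690143249 [0.0043387  0.24779567]
0.515 0.1187 0.53 0.116 0.545 0.1205 0.56 0.1195 0.575 0.1199 0.59 0.1177 0.605 0.1195 top [ 0.5748 -0.2021  0.1403]
top [ 0.5754 -0.2021  0.1399]
side [ 0.5782 -0.2034  0.141 ]
side [ 0.577  -0.2029  0.1413]
15.35 [0.56200163 0.12800567 0.23447917] 0.0015822349255457432 0.10614436486689975
the job is handed in; nothing more can be done
```

I gripped the orange cassette by its top, drew it straight up out of its slot, and carried it over the other two cassettes. It is now held in front of the inspection camera, and I handed the job in at 15.4 s of the 40 s allowed.

**Lens:** I measured the glass at about (0.562, 0.277, 0.184), with its axis within 0.01 rad of the world y axis.

**Cassette:** the last pictures put its middle at (0.562, 0.128, 0.184), which is about 15 cm ahead of the glass and within 2 mm of the lens axis. Tilt and squareness errors are under 0.01 rad. The metal catches show on the side away from the camera, so the white window faces the lens.

**Everything else:** the blue cassette moved by no more than about 1 mm. The grey cassette, bystanders and stand look unchanged in the pictures. I did not measure the bystanders one by one.

**Disagreement:** the glass could sit a few mm further back than its white ring. The base plate suggested a lens y of about 0.28 to 0.285, against 0.275 to 0.278 measured at the ring. That would make the distance 150 to 157 mm, still well within the 125 to 175 mm allowed.

No check failed.

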